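# Set out the titration things round the two racks

## Robot

A 7-joint arm with a two-finger parallel gripper is mounted at the origin on a cart in front of the work surface, level with it; the furniture and walls round the work are solid. World frame = base frame: x ahead of the robot, y to its left, z up, the work surface at z = 0. Lengths are in m, angles in rad, forces in N, time in s.
With the tool pointing down it reaches from about 0.425 to 0.875 m from the base axis. Payload 8.4 kg.
Tool frame: the origin (TCP) lies at the very end of the fingers, on their centre line; the grasp point (between the pads) lies 19 mm behind it (arm.tcp_to_grasp is the distance from the TCP to the grasp point, in m); z points along the fingers, y is the line along which they close (so a half turn about z gives the same grasp; the last joint's range is limited). The gripper opens to 87 mm and grips with 3 to 60 N. Pads are 19 mm wide; open, the fingers measure 117 mm over their backs; the gripper's body (75 mm by 190 mm) begins 51 mm behind the grasp point.
Start: joints at [-1.395, 0.333, 0.04, 1.465, -0.013, 1.343, -0.059], TCP at [0.176, 0.626, 0.223] pointing down, gripper open.
Joint ranges: [-2.58, 2.58], [-0.38, 2.09], [-1.3, 1.39], [0.25, 2.4], [-1.5, 4.64], [0.08, 2.09], [-2.65, 2.65]. Speed limits (rad/s): [2.22, 2.22, 2.79, 2.79, 3.14, 3.14, 3.14].

## Interface

Orientations are given as a unit quaternion [w, x, y, z].
In Python, from cell import readout, camera, workorder, arm gives the robot as it stands. The module is installed in compiled form; this text tells all that it offers.
- The arm moves only by the tool crank_tcp, called after "Emit:" as name(argument=value, ...), one argument or row to a line, values as JSON. Schema: {"type":"object","properties":{"ticks":{"type":"array","items":{"type":"array","items":{"type":"array","items":{"type":"number"},"minItems":5,"maxItems":5},"minItems":1,"maxItems":12},"minItems":1,"maxItems":1},"clamp_n":{"type":"number"},"only":{"type":"string"},"quiet":{"type":"boolean"},"lines":{"type":"string"}},"required":["ticks"],"additionalProperties":false}. ticks is a list that holds a single list of rows (three levels of brackets), with 1 to 12 rows, each of 5 numbers: dx, dy, dz in fractions of the full range, 1 being 600 mm, then a turn about the tool's z in a scale on which 1.0 is 2 rad, then the finger opening in m; each row shifts and turns the commanded pose from where the row before left it, along the tool's axes as they then stand; what a row does not reach is not made up. A row lasts 1/8 s, in which the tool goes at most 0.0625 m and 0.188 rad, less where a joint would pass 70% of its speed; a pose out of reach is approached as far as the arm can. The fingers move at their own pace and stop on an object; clamp_n is the grip in N (left out, the last holds). Time passes only in rows, so rows that do not move let the fingers close. The tool returns the time, the measured TCP pose, the force, the opening and the grip force at its end. only (a regular expression) keeps the lines of the reply that match it, lines (a string "A,B") keeps lines A to B, and quiet returns only ok. No shift or turn number may pass 1 either way. Input that does not fit is refused with a message, and nothing moves.
- readout.sense(): the state, without advancing time (a new reading comes with each control period).
- camera(name): name is "scene" or "top" or "wrist"; returns a dict with "color" (480x640x3 uint8, blue, green, red), "depth" (480x640 float32, m along the optical axis (not along the pixel's ray), 0 where there is no reading), "fovy" (degrees; the focal length in pixels is half the picture's height over the tangent of half this angle, whatever the lens; pixels are square), "cx", "cy" (the principal point, pixels), "pose" (4x4, takes a point from camera to world coordinates). Camera axes: x right, y up, looking along -z (the intrinsics and any distortion apply to the point x, -y, -z); pixel columns grow to the right and rows downward; lengths in m; the calibration is good to about 2 mm. A picture is of the moment at which its call begins.
- workorder.hand_in(): hands the job in; it is judged then, once.
The state is a dict: "time_s": time; "joints": joint angles; "joint_velocities": joint speeds; "tau": joint torques, N m; "tool_pos": TCP position; "eef_rot": TCP orientation; "wrist_force": force on the tool from outside, world axes, zero at the start; "wrist_torque": the same for the moment, N m; "grip_width": finger opening in m; "grasp_force": force on a finger pad.
Only numpy, scipy, OpenCV 4.12 (cv2) and the standard library are available. Lean on these libraries where they do the work, as an engineer would, in place of code of your own. Each camera call takes 0.05 s, during which the arm holds its last target. There are 200 camera calls.

## Task

Set out the bench, left, right and behind being as the robot sees the racks: put the square white tile beyond the left end of the blue tube rack, in line with the rack, its sides square to it and a gap of 4 cm between them, and stand the conical flask upright on the middle of the tile. Stand the small empty beaker behind the middle of the dark cuvette rack with a gap of 4 cm, and the small amber bottle beyond the right end of the cuvette rack, in line with it, with a gap of 4 cm. Leave the petri dish and the vial where they are, and everything upright.

Things in the scene. Friction and masses are not known exactly. Their poses are not given: they have to be found in the camera images.
- tube_rack: Blue microtube rack, fixed: 65 mm deep (x) by 124 mm long (y) by 39 mm high, with three tubes reaching to about 46 mm. Origin: centre of its underside. Its own +y points along its length to its left end as the robot sees it, +x away from the robot (behind it), turned by up to 0.2 rad. Gaps are measured from its outer faces.
- cuvette_rack: Small dark grey cuvette rack, fixed: 32 mm deep (x) by 80 mm long (y) by 26 mm high, with two cuvettes reaching to 51 mm. Origin: centre of its underside. Its own +y points along its length to its left end as the robot sees it, +x away from the robot (behind it), turned by up to 0.2 rad. The two racks may have changed sides.
- tile: Plain white ceramic tile, loose, 68 x 68 x 10 mm, 0.1 kg. Origin: centre of its underside; z up, x and y square to its sides.
- flask: 100 ml conical glass flask, loose, 102 mm high, foot 63 mm across; straight neck 26 mm across from 78 mm to 102 mm up, the place to grasp. Origin: centre of its underside, z up. 0.06 kg.
- bottle: Small amber reagent bottle with black screw cap (the cap does not turn), loose, 116 mm high, body 60 mm across up to about 75 mm (its collider tapers to the shoulder; it stands with a slight lean of up to 0.03 rad), cap 32 mm across from 99 to 116 mm up, which can be grasped. Origin: centre of its underside, z up. About 0.2 kg.
- beaker: Small empty 25 ml glass beaker, loose, 53 mm high, 42 mm (y) to 46 mm (x, over the spout) across the rim, body 36 mm across. Origin: centre of its underside, z up. 0.016 kg: grip it lightly.
- dish: Bystander: lidded petri dish, loose, 60 mm across, 15 mm high. Origin: centre of its underside. Not to be moved.
- vial: Bystander: small white vial with black cap, loose, 22 mm across, 50 mm high. Origin: centre of its underside. Not to be moved.
Not all that is in view belongs to the job. Leave any green or yellow look-alike of the beaker alone.

How it is judged:
At the end, for the whole second after the job is handed in: Each gap 40 mm and each thing in line with (beaker: centred behind) its rack, within 15 mm; tile square to the rack within 0.2 rad; flask on the tile within 12 mm of its centre; tile, beaker and bottle on the worktop; all upright within 0.12 rad, released, at rest (y of tile in the frame of tube_rack between 0.121 and 0.151 m and x of tile in the frame of tube_rack between -0.015 and 0.015 m and height (world z) of each of tile, beaker, bottle below 0.004 m and (angle between the x axis of tile and the x axis of tube_rack, either way round below 0.2 rad or angle between the x axis of tile and the y axis of tube_rack, either way round below 0.2 rad) and horizontal distance between flask and tile below 0.012 m and z of flask in the frame of tile between 0.006 and 0.014 m and x of beaker in the frame of cuvette_rack between 0.063 and 0.093 m and y of beaker in the frame of cuvette_rack between -0.015 and 0.015 m and y of bottle in the frame of cuvette_rack between -0.125 and -0.095 m and x of bottle in the frame of cuvette_rack between -0.015 and 0.015 m and angle between each of tile, flask, beaker, bottle's own z axis and vertical below 0.12 rad and linear speed of each of tile, flask, beaker, bottle below 0.02 m/s); the robot touches nothing.
It fails at once if the petri dish is pushed aside or knocked over (distance of dish from where it was at the start of the episode above 0.02 m or angle between dish's own z axis and vertical above 0.5 rad).
It fails at once if the vial is pushed aside or knocked over (distance of vial from where it was at the start of the episode above 0.02 m or angle between vial's own z axis and vertical above 0.5 rad).
It also fails if it takes over 122 s, if anything falls off the work surface, if the arm or the gripper's body presses on something with over 40 N, if the wrist force passes 120 N, or if a joint passes its speed limit or range.

## Working session

There is one attempt and no reset: what is moved stays moved. The work goes in short steps, Python scripts to look and compute and a tool call to move; the robot and the scene stay as the last step left them, time stands still between calls to the robot, and variables do not carry over. Pictures are saved under pics/ and viewed, at most 16 in all, crops included, and the job is handed in when it is done.

```bash
mkdir -p pics
```

Create h.py:
```python
import numpy as np, cv2
from cell import readout, camera
def K(c):
    f=240/np.tan(np.radians(c['fovy'])/2); return f,c['cx'],c['cy']
def ray(c,u,v,z):
    f,cx,cy=K(c); T=np.array(c['pose']); u=np.asarray(u,float);v=np.asarray(v,float)
    d=np.stack([(u-cx)/f,-(v-cy)/f,-np.ones_like(u)],-1)@T[:3,:3].T
    o=T[:3,3]; return o+d*((z-o[2])/d[...,2])[...,None]
def cloud(c):
    v,u=np.mgrid[:480,:640]; f,cx,cy=K(c); T=np.array(c['pose']); d=c['depth']
    p=np.stack([(u-cx)/f*d,-(v-cy)/f*d,-d],-1); return p@T[:3,:3].T+T[:3,3]
```

Run:
```python
from h import *
for n in ("scene","top","wrist"):
    c=camera(n); cv2.imwrite(f"pics/{n}0.png",c['color']); print(n,[(k) for k in c if k not in('color','depth')],c['fovy'],c['cx'],c['cy'],np.round(c['pose'],3).tolist(),{k:c[k] for k in c if k not in('color','depth','pose','fovy','cx','cy')})
    np.savez(f"{n}.npz",**{k:c[k] for k in('color','depth','pose','fovy','cx','cy')})
```

```text
scene ['fovy', 'cx', 'cy', 'pose'] 42.74267612026004 322.963780247237 240.35820286146856 [[0.746, 0.313, -0.588, -0.195], [-0.666, 0.371, -0.647, -0.833], [0.015, 0.874, 0.485, 0.673], [0.0, 0.0, 0.0, 1.0]] {}
top ['fovy', 'cx', 'cy', 'pose'] 53.01492792955226 312.66217653769684 235.12795300791592 [[-0.115, 0.967, -0.227, 0.34], [-0.993, -0.114, 0.019, 0.009], [-0.007, 0.227, 0.974, 1.019], [0.0, 0.0, 0.0, 1.0]] {}
wrist ['fovy', 'cx', 'cy', 'pose'] 68.66013215470086 322.0864781637256 241.63514352309844 [[0.271, -0.925, -0.268, 0.103], [0.963, 0.26, 0.077, 0.646], [-0.001, -0.279, 0.96, 0.384], [0.0, 0.0, 0.0, 1.0]] {}
```

View pics/top0.png

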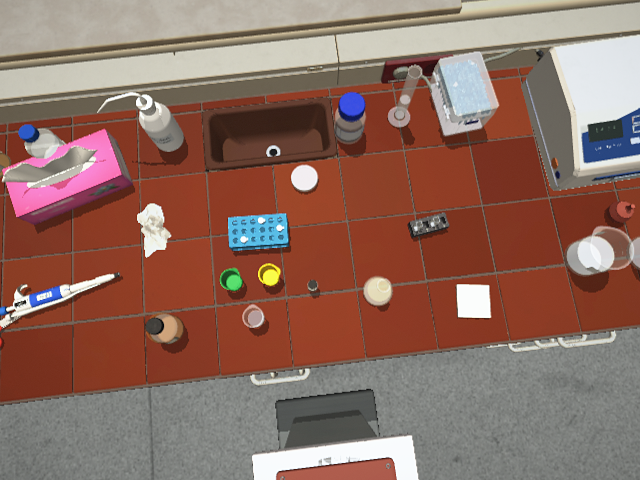

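View pics/scene0.png

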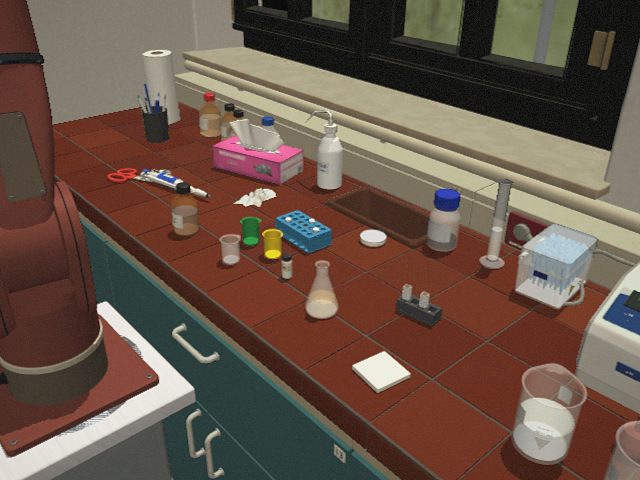

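The top view shows the blue rack at (258,231), the cuvette rack at (428,225), the tile at (474,301), the flask at (378,291), the bottle at (165,328) and the clear beaker at (253,317). The dish is at (304,178) and the vial at (312,286). A crumpled tissue at (153,230) sits next to the tile target. The scene view agrees.

Run:
```python
from h import *
c=dict(np.load("top.npz")); im=c['color']; P=cloud(c); hsv=cv2.cvtColor(im,cv2.COLOR_BGR2HSV)
print('table z',np.median(P[255:275,330:360,2]),np.median(P[240:270,520:550,2]), np.median(P[345:365,200:240,2]))
def rect(name,m,roi,z):
    x0,y0,x1,y1=roi; M=np.zeros(m.shape,np.uint8); M[y0:y1,x0:x1]=m[y0:y1,x0:x1]
    M=cv2.morphologyEx(M,cv2.MORPH_CLOSE,np.ones((7,7)))
    cs=max(cv2.findContours(M,0,1)[0],key=cv2.contourArea).reshape(-1,2)
    w=ray(c,cs[:,0],cs[:,1],z)[:,:2]
    r=cv2.minAreaRect((w*1000).astype(np.float32)); print(name,np.round(r[0],1),np.round(r[1],1),round(r[2],1), 'ang',np.radians(r[2]).round(3))
h,s,v=[hsv[...,i] for i in range(3)]
B=((h>90)&(h<125)&(s>80)).astype(np.uint8)
rect('tube',B,(215,200,300,260),.039)
red=((h<12)|(h>170))&(s>120)
rect('cuv(notred)',(~red).astype(np.uint8),(400,205,455,245),.026)
rect('tile',((s<60)&(v>150)).astype(np.uint8),(450,275,500,330),.010)
rect('dish',((s<90)&(v>130)).astype(np.uint8),(285,160,325,195),.015)
# height-based
H=P[...,2]
for n,(x0,y0,x1,y1),lo,hi in [('tube',(215,200,300,260),.03,.043),('cuv',(400,200,455,245),.018,.035),('tile',(450,275,500,330),.006,.016),('cap',(135,305,195,350),.1,.125),('bottlebody',(135,305,195,350),.03,.075),('flasktop',(355,265,400,310),.09,.11),('flask',(355,265,400,310),.01,.03),('beaker',(235,300,270,335),.015,.06),('tissue',(125,195,180,265),.008,.1),('vial',(300,275,325,298),.03,.06),('yellow',(255,258,285,292),.015,.08),('green',(215,262,246,295),.015,.08)]:
    Q=P[y0:y1,x0:x1].reshape(-1,3); Q=Q[(Q[:,2]>lo)&(Q[:,2]<hi)]
    if len(Q)<3: print(n,'none');continue
    r=cv2.minAreaRect((Q[:,:2]*1000).astype(np.float32))
    print(n,len(Q),'med',np.round(np.median(Q,0),3),'min',np.round(Q.min(0),3),'max',np.round(Q.max(0),3),np.round(r[0],1),np.round(r[1],1),round(r[2],1))
big=cv2.resize(im[150:350,120:520],(800,400),interpolation=cv2.INTER_CUBIC); cv2.imwrite('pics/z1.png',big)
```

```text
table z -0.0007824257882478314 -0.0010422557161762214 -4.398142122241655e-05
tube [588.7 103.1] [125.4  73.1] 87.6 ang 1.528
cuv(notred) [ 582.  -261.8] [ 78.7 113. ] 24.8 ang 0.432
tile [ 396.6 -326.7] [68.4 68.8] 82.0 ang 1.431
dish [705.4  -6.7] [57.4 58.2] 83.3 ang 1.453
tube 1402 med [0.589 0.104 0.039] min [0.557 0.041 0.03 ] max [0.626 0.166 0.043] [592. 104.] [124.3  66.5] 88.1
cuv 424 med [ 0.563 -0.258  0.026] min [ 0.545 -0.3    0.018] max [ 0.588 -0.217  0.035] [ 566.5 -258.8] [33.3 80.6] 8.3
tile 1064 med [ 0.395 -0.325  0.01 ] min [ 0.359 -0.363  0.006] max [ 0.433 -0.289  0.016] [ 396.1 -325.7] [69.2 67.1] 83.2
cap 254 med [0.413 0.302 0.116] min [0.398 0.289 0.102] max [0.428 0.321 0.121] [412.6 303.9] [29.6 30.3] 19.9
bottlebody 281 med [0.404 0.283 0.065] min [0.382 0.276 0.03 ] max [0.442 0.335 0.075] [411.6 304.1] [56.8 58.9] 63.2
flasktop 78 med [ 0.442 -0.134  0.1  ] min [ 0.427 -0.145  0.09 ] max [ 0.452 -0.119  0.104] [ 439.5 -131.9] [24.8 25.5] 78.3
flask 243 med [ 0.435 -0.124  0.022] min [ 0.409 -0.162  0.01 ] max [ 0.471 -0.101  0.03 ] [ 438.6 -129.8] [61.6 58. ] 33.3
beaker 188 med [0.417 0.133 0.051] min [0.393 0.107 0.016] max [0.437 0.149 0.056] [412.8 127.9] [41.3 39.9] 39.7
tissue 920 med [0.624 0.331 0.014] min [0.57  0.299 0.008] max [0.685 0.365 0.036] [628.9 330.7] [111.3  57.7] 10.0
vial 95 med [0.463 0.003 0.049] min [ 0.454 -0.007  0.031] max [0.473 0.014 0.055] [463.5   3.2] [20.6 18.9] 82.6
yellow 198 med [0.501 0.09  0.051] min [0.474 0.066 0.015] max [0.516 0.11  0.057] [495.2  88.4] [41.5 41.4] 39.0
green 229 med [0.498 0.17  0.05 ] min [0.473 0.148 0.015] max [0.515 0.187 0.057] [494.  167.5] [39.3 41.9] 88.7
```

View pics/z1.png

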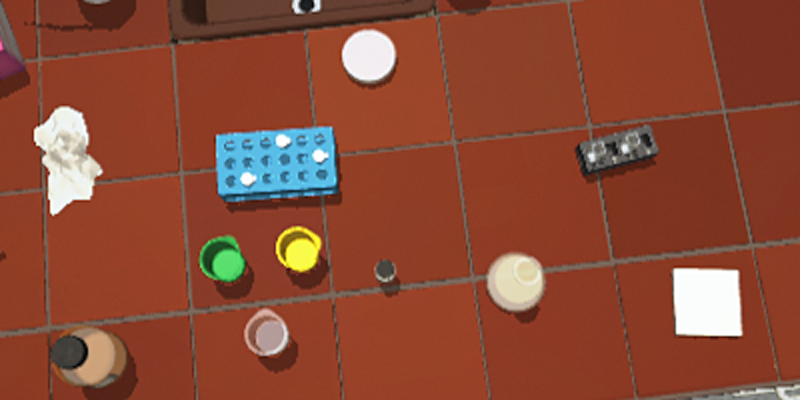

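The zoomed view confirms the layout, and depth gives good poses. Next I check the rack angles from their edges and read the tool's orientation.

Add to h.py:
```python
from scipy.spatial.transform import Rotation as R
def go(x,y,z,yaw=None):
    """deltas to TCP target; yaw = world angle of tool y (closing) axis, mod pi"""
    s=readout.sense(); w,a,b,c=s['eef_rot']; M=R.from_quat([a,b,c,w]).as_matrix(); p=np.array(s['tool_pos'])
    ya=np.arctan2(M[1,1],M[0,1]); t=0.
    if yaw is not None: t=-((yaw-ya+np.pi/2)%np.pi-np.pi/2)   # z down: +turn lowers world yaw
    M2=M@R.from_rotvec([0,0,t]).as_matrix(); d=np.array([x,y,z])-p
    print('t',round(s['time_s'],2),'pos',np.round(p,4),'yaw_y',round(ya,3),'tilt',np.round(M[:,2],3),'w',round(s['grip_width'],4),'f',np.round(s['wrist_force'],1),'j7',round(s['joints'][6],2))
    print(' turn',round(t,3),'now-axes',np.round(d@M,4),'after-turn',np.round(d@M2,4))
```

Run:
```python
from h import *
c=dict(np.load("top.npz")); P=cloud(c)
for n,(x0,y0,x1,y1),lo,hi in [('tube',(215,200,300,260),.03,.043),('cuv',(400,200,455,245),.018,.032)]:
    Q=P[y0:y1,x0:x1].reshape(-1,3); Q=Q[(Q[:,2]>lo)&(Q[:,2]<hi)][:,:2]
    w,V=np.linalg.eigh(np.cov(Q.T)); a=V[:,1]*np.sign(V[1,1]); print(n,'yaw',np.arctan2(-a[0],a[1]),Q.mean(0))
go(.396,-.326,.15,np.radians(-8))
```

```text
tube yaw -0.05390392137925662 [0.59065398 0.10404857]
cuv yaw 0.16206073358317402 [ 0.56488357 -0.25765946]
t 0.15 pos [0.1763 0.6253 0.2219] yaw_y 1.296 tilt [-0.    -0.001 -1.   ] w 0.0871 f [0.8 0.3 0.5] j7 -0.06
 turn 1.436 now-axes [-0.4696 -0.8559  0.073 ] after-turn [-0.9113  0.3499  0.073 ]
```

Run:
```python
from h import *
go(.52,.15,.222,-.13)
```

```text
t 0.15 pos [0.1763 0.6253 0.2219] yaw_y 1.296 tilt [-0.    -0.001 -1.   ] w 0.0871 f [0.8 0.3 0.5] j7 -0.06
 turn 1.426 now-axes [-4.598e-01 -3.642e-01  4.000e-04] after-turn [-4.267e-01  4.024e-01  4.000e-04]
```

The manual's scale: shifts go in shares of 600 mm and turns go in shares of 2 rad. Converting my numbers, -0.0383 m / 0.6 = -0.0638, -0.0303 m / 0.6 = -0.0505.

Emit:
crank_tcp(
  ticks=[
    [[-0.0638,-0.0505,0,0,0.087],[-0.0638,-0.0505,0,0,0.087],[-0.0638,-0.0505,0,0,0.087],[-0.0638,-0.0505,0,0,0.087],[-0.0638,-0.0505,0,0,0.087],[-0.0638,-0.0505,0,0,0.087],[-0.0638,-0.0505,0,0,0.087],[-0.0638,-0.0505,0,0,0.087],[-0.0638,-0.0505,0,0,0.087],[-0.0638,-0.0505,0,0,0.087],[-0.0638,-0.0505,0,0,0.087],[-0.0638,-0.0505,0,0,0.087]],
  ],
  clamp_n=20,
)

```text
time_s: 1.65
tool_pos: [0.5207, 0.1496, 0.2225]
eef_rot: [-0.0, 0.137, 0.991, 0.0]
wrist_force: [0.7, -0.5, -0.4]
grip_width: 0.0874
grasp_force: 0.0
```

Emit:
crank_tcp(
  ticks=[
    [[0,0,0,0.089,0.087],[0,0,0,0.089,0.087],[0,0,0,0.089,0.087],[0,0,0,0.089,0.087],[0,0,0,0.089,0.087],[0,0,0,0.089,0.087],[0,0,0,0.089,0.087],[0,0,0,0.089,0.087]],
  ],
)

```text
time_s: 2.65
tool_pos: [0.5199, 0.1509, 0.2224]
eef_rot: [-0.0, 0.753, 0.658, -0.0]
wrist_force: [-0.7, 0.6, 0.0]
grip_width: 0.087
grasp_force: 0.0
```

```bash
python3 -c "
from h import *
go(.396,-.326,.12,-.13)"
```

```text
t 2.65 pos [0.5199 0.1509 0.2224] yaw_y -0.134 tilt [-0. -0. -1.] w 0.087 f [-0.7  0.6  0. ] j7 -0.44
 turn -0.004 now-axes [-0.4891 -0.0591  0.1025] after-turn [-0.4889 -0.061   0.1025]
```

To row units: -0.0489 m / 0.6 = -0.0815, -0.006 m / 0.6 = -0.01.

Emit:
crank_tcp(
  ticks=[
    [[-0.0815,-0.01,0,0,0.087],[-0.0815,-0.01,0,0,0.087],[-0.0815,-0.01,0,0,0.087],[-0.0815,-0.01,0,0,0.087],[-0.0815,-0.01,0,0,0.087],[-0.0815,-0.01,0,0,0.087],[-0.0815,-0.01,0,0,0.087],[-0.0815,-0.01,0,0,0.087],[-0.0815,-0.01,0,0,0.087],[-0.0815,-0.01,0,0,0.087],[0,0,0,0,0.087]],
  ],
)

```text
time_s: 4.03
tool_pos: [0.396, -0.3301, 0.2227]
eef_rot: [0.0, 0.753, 0.658, -0.001]
wrist_force: [0.3, 1.0, 0.6]
grip_width: 0.0869
grasp_force: 0.0
```

Run:
```python
from h import *
c=camera("wrist"); cv2.imwrite("pics/w1.png",c['color'])
P=cloud(c); m=(P[...,2]>.006)&(P[...,2]<.016)&(abs(P[...,0]-.396)<.06)&(abs(P[...,1]+.326)<.06)
hs=cv2.cvtColor(c['color'],cv2.COLOR_BGR2HSV); m&=(hs[...,1]<60)
Q=P[m]; print(len(Q),cv2.minAreaRect((Q[:,:2]*1000).astype(np.float32)))
go(.396,-.326,.05,-.13)
```

```text
3838 ((396.23065185546875, -328.1914978027344), (67.7447509765625, 68.00958251953125), 82.23391723632812)
t 4.08 pos [ 0.3971 -0.3279  0.2224] yaw_y -0.132 tilt [-0.001 -0.001 -1.   ] w 0.0872 f [-0.9  0.5 -0. ] j7 0.54
 turn -0.002 now-axes [ 0.0019 -0.0012  0.1724] after-turn [ 0.0019 -0.0012  0.1724]
```

View pics/w1.png

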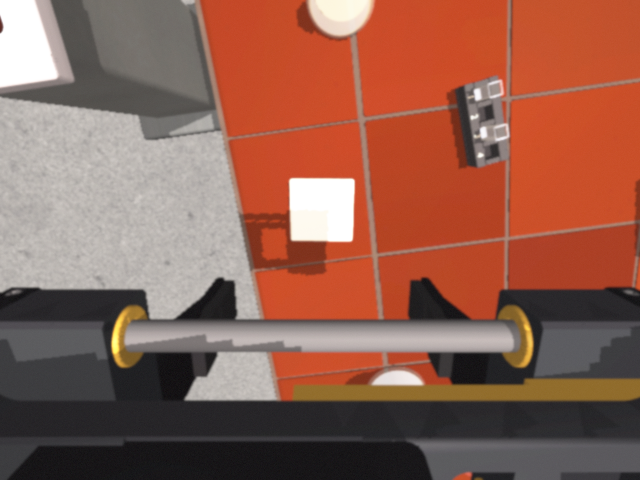

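The wrist view shows the tile squarely under the gripper at (322,210) and the cuvette rack at (485,122). I descend and grip.

To row units: 0.05 m / 0.6 = 0.0833, 0.04 m / 0.6 = 0.0667.

Emit:
crank_tcp(
  ticks=[
    [[0,-0.0017,0.0833,0,0.087],[0,0,0.0833,0,0.087],[0,0,0.0833,0,0.087],[0,0,0.0667,0,0.087],[0,0,0.0333,0,0.087],[0,0,0.0142,0,0.087],[0,0,0,0,0.087],[0,0,0,0,0.06],[0,0,0,0,0.06],[0,0,0,0,0.06],[0,0,0,0,0.06],[0,0,0,0,0.06]],
  ],
  clamp_n=25,
)

```text
time_s: 5.58
tool_pos: [0.3975, -0.3264, 0.0046]
eef_rot: [0.0, 0.751, 0.66, 0.0]
wrist_force: [-1.3, 2.3, 7.3]
grip_width: 0.0677
grasp_force: 25.0
```

Run:
```python
from h import *
c=camera("wrist"); P=cloud(c); m=(P[...,2]>.02)&(P[...,2]<.03)&(abs(P[...,0]-.565)<.06)&(abs(P[...,1]+.258)<.06)
Q=P[m]; print(len(Q),len(Q) and cv2.minAreaRect((Q[:,:2]*1000).astype(np.float32)))
go(.597,.240,.05,-.043)
```

```text
0 0
t 5.62 pos [ 0.3975 -0.3264  0.0046] yaw_y -0.128 tilt [ 0.001  0.    -1.   ] w 0.0677 f [-1.3  2.3  6.7] j7 0.88
 turn -0.085 now-axes [ 0.5872  0.1257 -0.0452] after-turn [ 0.5744  0.175  -0.0452]
```

To row units: -0.05 m / 0.6 = -0.0833, -0.03 m / 0.6 = -0.05.

Emit:
crank_tcp(
  ticks=[
    [[0,0,-0.05,0,0.06],[0,0,-0.0833,0,0.06],[0,0,-0.0833,0,0.06],[0,0,-0.0833,0,0.06]],
  ],
)

```text
time_s: 6.12
tool_pos: [0.3968, -0.3263, 0.1854]
eef_rot: [-0.0, 0.751, 0.66, -0.0]
wrist_force: [0.7, 0.7, -0.8]
grip_width: 0.0672
grasp_force: 25.0
```

Emit:
crank_tcp(
  ticks=[
    [[0.0817,0.0175,0,0,0.06],[0.0817,0.0175,0,0,0.06],[0.0817,0.0175,0,0,0.06],[0.0817,0.0175,0,0,0.06],[0.0817,0.0175,0,0,0.06],[0.0817,0.0175,0,0,0.06],[0.0817,0.0175,0,0,0.06],[0.0817,0.0175,0,0,0.06],[0.0817,0.0175,0,0,0.06],[0.0817,0.0175,0,0,0.06],[0.0817,0.0175,0,0,0.06],[0.0817,0.0175,0,0,0.06]],
  ],
)

```text
time_s: 7.62
tool_pos: [0.5974, 0.2424, 0.1838]
eef_rot: [-0.0, 0.751, 0.66, -0.0]
wrist_force: [-0.3, -0.4, -0.6]
grip_width: 0.0675
grasp_force: 25.0
```

Emit:
crank_tcp(
  ticks=[
    [[0,0,0,-0.0425,0.06],[0,0,0,0,0.06],[0,0,0,0,0.06]],
  ],
)

```text
time_s: 8.0
tool_pos: [0.5972, 0.2398, 0.1842]
eef_rot: [0.0, 0.723, 0.691, -0.0]
wrist_force: [0.2, 0.0, -1.4]
grip_width: 0.0674
grasp_force: 25.0
```

Run:
```python
from h import *
c=camera("wrist"); cv2.imwrite("pics/w2.png",c['color'])
go(.597,.240,.05,-.043)
```

```text
t 8.05 pos [0.5972 0.2398 0.1842] yaw_y -0.046 tilt [-0.  0. -1.] w 0.0676 f [ 1.   0.8 -0.8] j7 -0.28
 turn -0.003 now-axes [ 1.000e-04 -2.000e-04  1.342e-01] after-turn [ 1.000e-04 -2.000e-04  1.342e-01]
```

View pics/w2.png

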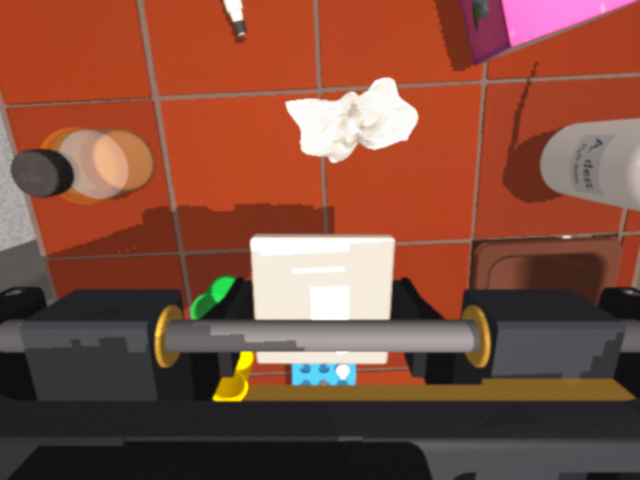

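The tile is held level at (322,298), clear of the tissue at (352,120). I lower it and release.

To row units: -0.06 m / 0.6 = -0.1, -0.02 m / 0.6 = -0.0333.

Emit:
crank_tcp(
  ticks=[
    [[0,0,0.0833,0,0.06],[0,0,0.0833,0,0.06],[0,0,0.0667,0,0.06],[0,0,0.0417,0,0.06],[0,0,0.0225,0,0.06],[0,0,0.0017,0,0.06],[0,0,0,0,0.087],[0,0,0,0,0.087],[0,0,0,0,0.087],[0,0,-0.0333,0,0.087],[0,0,-0.1,0,0.087],[0,0,-0.1,0,0.087]],
  ],
)

```text
time_s: 9.55
tool_pos: [0.5972, 0.2404, 0.1475]
eef_rot: [0.0, 0.722, 0.692, 0.0]
wrist_force: [0.9, 2.0, 0.0]
grip_width: 0.0868
grasp_force: 0.0
```

Emit:
crank_tcp(
  ticks=[
    [[0,0,-0.1,0,0.087],[0,0,0,0,0.087]],
  ],
)

```text
time_s: 9.8
tool_pos: [0.6, 0.241, 0.2116]
eef_rot: [0.001, 0.722, 0.691, 0.005]
wrist_force: [0.5, 0.7, -1.0]
grip_width: 0.0869
grasp_force: 0.0
```

Run:
```python
from h import *
c=camera("top"); P=cloud(c)
m=(P[...,2]>.006)&(P[...,2]<.016)&(abs(P[...,0]-.597)<.06)&(abs(P[...,1]-.24)<.045)
Q=P[m]; print(len(Q),len(Q) and cv2.minAreaRect((Q[:,:2]*1000).astype(np.float32)))
c=camera("wrist"); P=cloud(c); hs=cv2.cvtColor(c['color'],cv2.COLOR_BGR2HSV)
m=(P[...,2]>.006)&(P[...,2]<.016)&(abs(P[...,0]-.597)<.06)&(abs(P[...,1]-.24)<.045)
Q=P[m]; print(len(Q),len(Q) and cv2.minAreaRect((Q[:,:2]*1000).astype(np.float32)))
m=(P[...,2]>.03)&(P[...,2]<.042)&(abs(P[...,0]-.597)<.06)&(abs(P[...,1]-.1)<.09)
Q=P[m]; print(len(Q),len(Q) and cv2.minAreaRect((Q[:,:2]*1000).astype(np.float32)))
go(.439,-.131,.2,None)
```

```text
955 ((597.0684204101562, 239.0880126953125), (67.2058334350586, 68.99476623535156), 86.68549346923828)
4089 ((598.2742919921875, 239.05548095703125), (67.61790466308594, 68.05286407470703), 87.38645935058594)
2920 ((593.081787109375, 106.62628173828125), (117.40750885009766, 65.13477325439453), 87.88185119628906)
t 9.9 pos [0.5974 0.2408 0.206 ] yaw_y -0.043 tilt [ 0.002  0.001 -1.   ] w 0.0867 f [-0.7 -0.9  0.1] j7 -0.28
 turn 0.0 now-axes [-0.3783 -0.1422  0.0052] after-turn [-0.3783 -0.1422  0.0052]
```

To row units: -0.0473 m / 0.6 = -0.0788, -0.0178 m / 0.6 = -0.0297.

Emit:
crank_tcp(
  ticks=[
    [[-0.0788,-0.0297,0,0,0.06],[-0.0788,-0.0297,0,0,0.06],[-0.0788,-0.0297,0,0,0.06],[-0.0788,-0.0297,0,0,0.06],[-0.0788,-0.0297,0,0,0.06],[-0.0788,-0.0297,0,0,0.06],[-0.0788,-0.0297,0,0,0.06],[-0.0788,-0.0297,0,0,0.06],[0,0,0,0,0.06],[0,0,0,0,0.06]],
  ],
)

```text
time_s: 11.15
tool_pos: [0.4383, -0.1304, 0.204]
eef_rot: [-0.0, 0.722, 0.692, -0.0]
wrist_force: [-0.2, 0.8, 0.4]
grip_width: 0.0601
grasp_force: 0.0
```

Run:
```python
from h import *
c=camera("wrist"); P=cloud(c); cv2.imwrite("pics/w3.png",c['color'])
for lo,hi in((.08,.108),(.01,.03)):
    m=(P[...,2]>lo)&(P[...,2]<hi)&(abs(P[...,0]-.439)<.045)&(abs(P[...,1]+.131)<.045)
    Q=P[m]; print(len(Q),len(Q) and cv2.minAreaRect((Q[:,:2]*1000).astype(np.float32)))
m=(P[...,2]>.02)&(P[...,2]<.03)&(abs(P[...,0]-.565)<.06)&(abs(P[...,1]+.258)<.06)
Q=P[m]; print(len(Q),len(Q) and cv2.minAreaRect((Q[:,:2]*1000).astype(np.float32)))
go(.439,-.131,.076)
```

```text
640 ((439.9859313964844, -132.90704345703125), (26.24808692932129, 26.755516052246094), 85.38973236083984)
929 ((439.9703369140625, -129.63255310058594), (55.199947357177734, 61.037017822265625), 88.8692855834961)
305 ((555.4279174804688, -227.70263671875), (27.472023010253906, 21.60994529724121), 64.40887451171875)
t 11.2 pos [ 0.4386 -0.13    0.2041] yaw_y -0.042 tilt [-0.001 -0.    -1.   ] w 0.06 f [-0.1 -0.3 -0.6] j7 0.02
 turn 0.0 now-axes [-0.001   0.0006  0.1281] after-turn [-0.001   0.0006  0.1281]
```

View pics/w3.png

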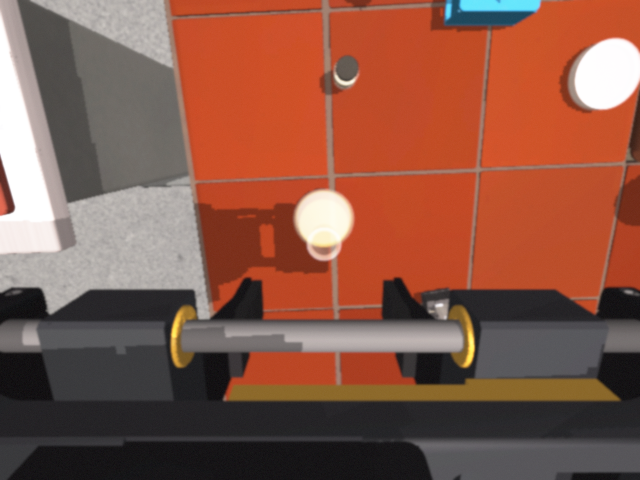

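The wrist view shows the flask's neck ring at (323,244), centred between the fingers. I descend onto the neck.

To row units: 0.05 m / 0.6 = 0.0833, -0.002 m / 0.6 = -0.0033.

Emit:
crank_tcp(
  ticks=[
    [[-0.0033,0.0017,0.0833,0,0.06],[0,0,0.0833,0,0.06],[0,0,0.045,0,0.06],[0,0,0,0,0.06],[0,0,0,0,0.02],[0,0,0,0,0.02],[0,0,0,0,0.02],[0,0,0,0,0.02],[0,0,0,0,0.02],[0,0,0,0,0.02]],
  ],
  clamp_n=12,
)

```text
time_s: 12.45
tool_pos: [0.4397, -0.1332, 0.0778]
eef_rot: [0.0, 0.722, 0.692, 0.0]
wrist_force: [-1.7, -1.2, 5.7]
grip_width: 0.025
grasp_force: 11.7
```

```bash
python3 -c "
from h import *
go(.597,.239,.087,-.043)"
```

```text
t 12.45 pos [ 0.4397 -0.1332  0.0778] yaw_y -0.043 tilt [ 0.  0. -1.] w 0.025 f [-1.7 -1.2  5.7] j7 0.3
 turn -0.0 now-axes [ 0.3786  0.1411 -0.009 ] after-turn [ 0.3786  0.1411 -0.009 ]
```

To row units: -0.05 m / 0.6 = -0.0833, -0.02 m / 0.6 = -0.0333.

Emit:
crank_tcp(
  ticks=[
    [[0,0,-0.0333,0,0.02],[0,0,-0.0833,0,0.02],[0,0,-0.0833,0,0.02]],
  ],
)

```text
time_s: 12.82
tool_pos: [0.439, -0.1335, 0.1986]
eef_rot: [-0.0, 0.722, 0.691, -0.0]
wrist_force: [0.7, 2.3, -0.8]
grip_width: 0.0253
grasp_force: 12.0
```

Emit:
crank_tcp(
  ticks=[
    [[0.0632,0.0235,0,0,0.02],[0.0632,0.0235,0,0,0.02],[0.0632,0.0235,0,0,0.02],[0.0632,0.0235,0,0,0.02],[0.0632,0.0235,0,0,0.02],[0.0632,0.0235,0,0,0.02],[0.0632,0.0235,0,0,0.02],[0.0632,0.0235,0,0,0.02],[0.0632,0.0235,0,0,0.02],[0.0632,0.0235,0,0,0.02],[0,0,0,0,0.02],[0,0,0,0,0.02]],
  ],
)

```text
time_s: 14.32
tool_pos: [0.5966, 0.2385, 0.1971]
eef_rot: [0.0, 0.722, 0.692, -0.001]
wrist_force: [-0.1, -0.4, -1.1]
grip_width: 0.0254
grasp_force: 12.0
```

Run:
```python
from h import *
c=camera("wrist"); P=cloud(c); cv2.imwrite("pics/w4.png",c['color'])
go(.597,.239,.0885,-.043)
```

```text
t 14.38 pos [0.5966 0.238  0.1974] yaw_y -0.044 tilt [-0.    -0.001 -1.   ] w 0.0253 f [-0.2  0.3 -0.7] j7 -0.23
 turn -0.001 now-axes [0.0011 0.0004 0.1089] after-turn [0.0011 0.0004 0.1089]
```

View pics/w4.png

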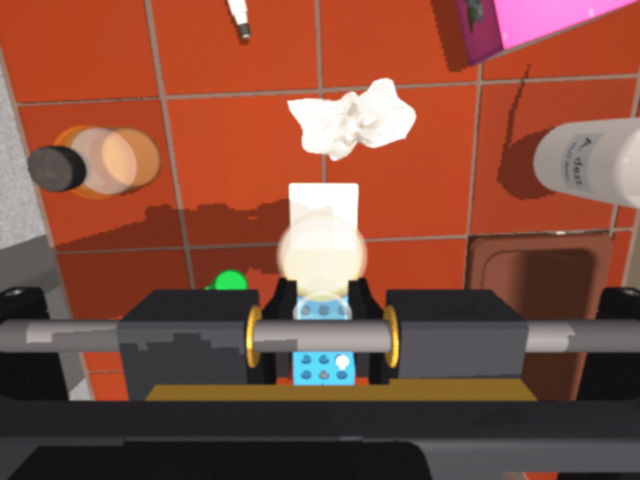

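The flask hangs straight, foot at (322,255), above the tile at (323,215). I lower it onto the tile and release.

To row units: -0.06 m / 0.6 = -0.1, 0.05 m / 0.6 = 0.0833.

Emit:
crank_tcp(
  ticks=[
    [[0.0017,0,0.0833,0,0.02],[0,0,0.0583,0,0.02],[0,0,0.0267,0,0.02],[0,0,0.0108,0,0.02],[0,0,0.0025,0,0.02],[0,0,0,0,0.02],[0,0,0,0,0.06],[0,0,0,0,0.06],[0,0,0,0,0.06],[0,0,-0.0667,0,0.06],[0,0,-0.1,0,0.06],[0,0,-0.0333,0,0.06]],
  ],
)

```text
time_s: 15.88
tool_pos: [0.5984, 0.2404, 0.2125]
eef_rot: [0.001, 0.722, 0.692, 0.002]
wrist_force: [0.5, 1.0, 0.6]
grip_width: 0.0597
grasp_force: 0.0
```

Run:
```python
from h import *
c=camera("top"); P=cloud(c)
for lo,hi in((.095,.12),(.02,.04)):
    m=(P[...,2]>lo)&(P[...,2]<hi)&(abs(P[...,0]-.597)<.045)&(abs(P[...,1]-.24)<.045)
    Q=P[m]; print(len(Q),len(Q) and cv2.minAreaRect((Q[:,:2]*1000).astype(np.float32)))
go(.413,.304,.22); go(.413,.128,.18)
```

```text
102 ((596.7781982421875, 240.32342529296875), (25.048856735229492, 25.912080764770508), 85.56221771240234)
217 ((592.3587036132812, 239.64488220214844), (54.51145935058594, 60.785194396972656), 16.705162048339844)
t 15.93 pos [0.5986 0.2407 0.2135] yaw_y -0.043 tilt [ 0.005  0.003 -1.   ] w 0.06 f [0.1 0.5 1.1] j7 -0.24
 turn 0.0 now-axes [ 0.0553 -0.1881 -0.0073] after-turn [ 0.0553 -0.1881 -0.0073]
t 15.93 pos [0.5986 0.2407 0.2135] yaw_y -0.043 tilt [ 0.005  0.003 -1.   ] w 0.06 f [0.1 0.5 1.1] j7 -0.24
 turn 0.0 now-axes [-0.1207 -0.1807  0.0322] after-turn [-0.1207 -0.1807  0.0322]
```

To row units: 0.05 m / 0.6 = 0.0833, -0.0451 m / 0.6 = -0.0752.

Emit:
crank_tcp(
  ticks=[
    [[-0.05,-0.0752,0,0,0.06],[-0.05,-0.0752,0,0,0.06],[-0.05,-0.0752,0,0,0.06],[-0.05,-0.0752,0,0,0.06],[0,0,0.0833,0,0.06],[0,0,0,0,0.06],[0,0,0,0,0.06]],
  ],
)

```text
time_s: 16.8
tool_pos: [0.4136, 0.1296, 0.1591]
eef_rot: [0.001, 0.722, 0.692, -0.001]
wrist_force: [0.6, -0.0, -0.2]
grip_width: 0.0597
grasp_force: 0.0
```

Run:
```python
from h import *
c=camera("wrist"); P=cloud(c); cv2.imwrite("pics/w5.png",c['color'][100:400,170:470])
for lo,hi in((.046,.06),(.01,.06)):
    m=(P[...,2]>lo)&(P[...,2]<hi)&(abs(P[...,0]-.413)<.035)&(abs(P[...,1]-.128)<.035)
    Q=P[m]; print(len(Q),len(Q) and cv2.minAreaRect((Q[:,:2]*1000).astype(np.float32)),len(Q) and cv2.minEnclosingCircle((Q[:,:2]*1000).astype(np.float32)))
go(.413,.128,.012)
```

```text
860 ((413.64813232421875, 127.02603149414062), (42.295448303222656, 41.96644973754883), 37.54793167114258) ((415.4761962890625, 126.67245483398438), 22.810068130493164)
1657 ((413.64813232421875, 127.02603149414062), (42.295448303222656, 41.96644973754883), 37.54793167114258) ((415.4761962890625, 126.67245483398438), 22.810068130493164)
t 16.85 pos [0.414  0.1297 0.1593] yaw_y -0.043 tilt [-0.    -0.003 -1.   ] w 0.0604 f [-0.1  0.4  0.3] j7 -0.59
 turn 0.0 now-axes [-0.0012 -0.0009  0.1473] after-turn [-0.0012 -0.0009  0.1473]
```

View pics/w5.png

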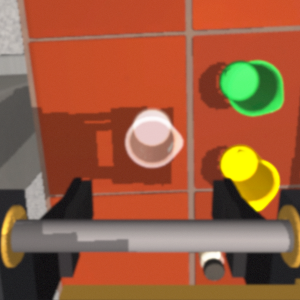

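The beaker is at crop pixel (153,140), with its spout pointing along world +x. I turn the fingers to close across y, away from the spout.

To row units: -0.186 rad / 2 = -0.093.

Emit:
crank_tcp(
  ticks=[
    [[0,0,0,-0.093,0.06],[0,0,0,-0.093,0.06],[0,0,0,-0.093,0.06],[0,0,0,-0.093,0.06],[0,0,0,-0.093,0.06],[0,0,0,-0.093,0.06],[0,0,0,-0.093,0.06],[0,0,0,-0.093,0.06],[0,0,0,0,0.06]],
  ],
)

```text
time_s: 17.98
tool_pos: [0.4141, 0.1297, 0.1596]
eef_rot: [0.0, 0.064, 0.998, -0.001]
wrist_force: [-0.6, 0.3, 0.9]
grip_width: 0.0599
grasp_force: 0.0
```

```bash
python3 -c "
from h import *
go(.414,.127,.012)"
```

```text
t 17.98 pos [0.4141 0.1297 0.1596] yaw_y 1.443 tilt [ 0.001 -0.002 -1.   ] w 0.0599 f [-0.6  0.3  0.9] j7 0.75
 turn 0.0 now-axes [-1.000e-04 -2.400e-03  1.476e-01] after-turn [-1.000e-04 -2.400e-03  1.476e-01]
```

Emit:
crank_tcp(
  ticks=[
    [[0,-0.0042,0.0833,0,0.06],[0,0,0.0833,0,0.06],[0,0,0.05,0,0.06],[0,0,0.0267,0,0.06],[0,0,0,0,0.05],[0,0,0,0,0.044],[0,0,0,0,0.038],[0,0,0,0,0.034],[0,0,0,0,0.034],[0,0,0,0,0.034]],
  ],
  clamp_n=4,
)

```text
time_s: 19.23
tool_pos: [0.4027, 0.1326, 0.0402]
eef_rot: [-0.013, 0.057, 0.998, 0.002]
wrist_force: [-0.6, -1.1, 4.4]
grip_width: 0.0401
grasp_force: 4.0
```

```bash
python3 -c "
from h import *
go(.643,-.246,.016,1.725)"
```

```text
t 19.23 pos [0.4027 0.1326 0.0402] yaw_y 1.456 tilt [-0.025  0.005 -1.   ] w 0.0401 f [-0.6 -1.1  4.4] j7 1.29
 turn -0.269 now-axes [-0.2826 -0.3486  0.0164] after-turn [-0.1798 -0.4112  0.0164]
```

The arm stopped short at the edge of its reach, but the fingers hold the rim at 4 N and 40 mm. I lift slowly and check.

To row units: -0.04 m / 0.6 = -0.0667, -0.03 m / 0.6 = -0.05.

Emit:
crank_tcp(
  ticks=[
    [[0,0,-0.0167,0,0.034],[-0.0067,0,-0.0333,0,0.034],[-0.0133,0,-0.05,0,0.034],[-0.0333,0,-0.0667,0,0.034],[0,0,0,0,0.034]],
  ],
)

```text
time_s: 19.85
tool_pos: [0.439, 0.129, 0.1412]
eef_rot: [-0.011, 0.058, 0.998, 0.003]
wrist_force: [-1.0, -0.2, -0.9]
grip_width: 0.0405
grasp_force: 3.9
```

Run:
```python
from h import *
c=camera("wrist"); cv2.imwrite("pics/w6.png",c['color']); print(np.round(readout.sense()['joints'],2))
go(.643,-.246,.016,1.725)
```

```text
[-1.7  -0.1   1.31  2.05  0.09  1.14  1.02]
t 19.9 pos [0.4374 0.1287 0.1396] yaw_y 1.456 tilt [-0.025  0.006 -1.   ] w 0.0399 f [ 0.6  0.  -1.1] j7 1.02
 turn -0.269 now-axes [-0.2503 -0.349   0.1163] after-turn [-0.1485 -0.403   0.1163]
```

View pics/w6.png

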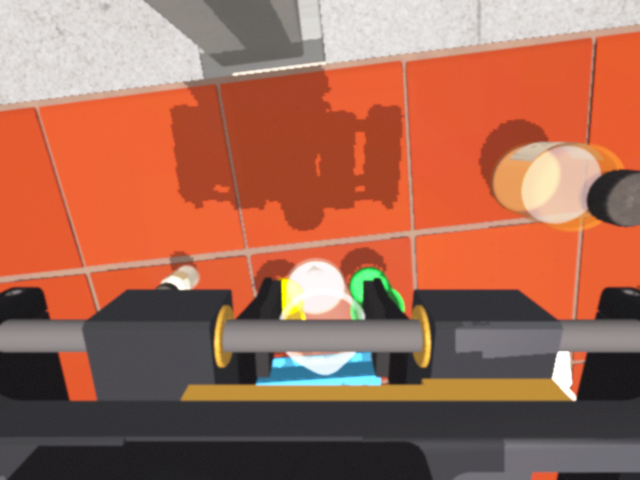

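The beaker hangs upright at (318,310), about 12 mm off the pad centre line. I carry it over and allow for that offset.

To row units: -0.0352 m / 0.6 = -0.0587, -0.0238 m / 0.6 = -0.0397, -0.135 rad / 2 = -0.0675.

Emit:
crank_tcp(
  ticks=[
    [[-0.0397,-0.0587,0,0,0.034],[-0.0397,-0.0587,0,0,0.034],[-0.0397,-0.0587,0,0,0.034],[-0.0397,-0.0587,0,0,0.034],[-0.0397,-0.0587,0,0,0.034],[-0.0397,-0.0587,0,0,0.034],[-0.0397,-0.0587,0,0,0.034],[-0.0397,-0.0587,0,0,0.034],[-0.0397,-0.0587,0,0,0.034],[-0.0397,-0.0587,0,0,0.034],[0,0,0,-0.0675,0.034],[0,0,0,-0.0675,0.034]],
  ],
)

```text
time_s: 21.4
tool_pos: [0.6313, -0.2493, 0.13]
eef_rot: [-0.015, -0.079, 0.997, 0.003]
wrist_force: [0.8, 1.1, -1.0]
grip_width: 0.04
grasp_force: 3.9
```

Run:
```python
from h import *
go(.631,-.248,.042,1.725)
c=camera("top"); P=cloud(c); cv2.imwrite("pics/t2.png",cv2.resize(c['color'][120:300,340:540],(800,720))[:600])
```

```text
t 21.4 pos [ 0.6313 -0.2493  0.13  ] yaw_y 1.728 tilt [-0.029  0.004 -1.   ] w 0.04 f [ 0.8  1.1 -1. ] j7 2.4
 turn 0.003 now-axes [-0.0025  0.0006  0.088 ] after-turn [-0.0025  0.0006  0.088 ]
```

View pics/t2.png

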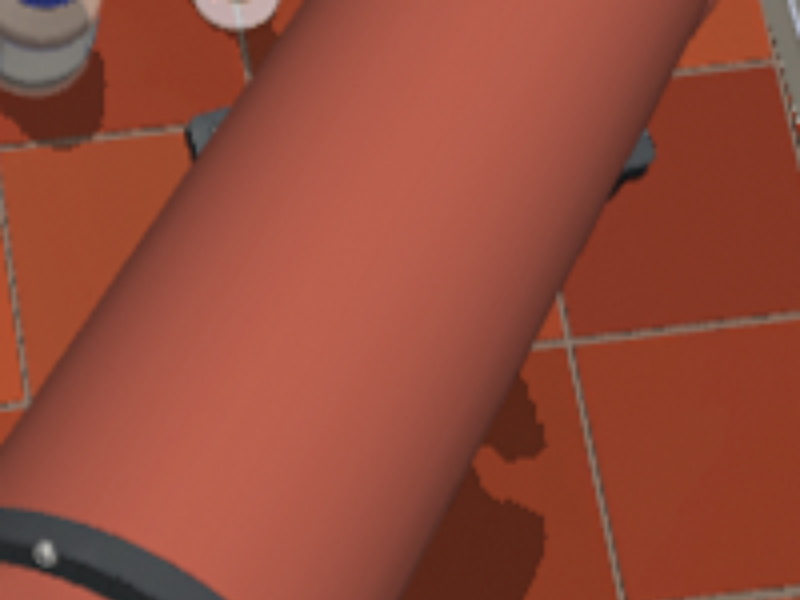

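The arm hides the target in the top view, so I go by the measured pose: lower, release, rise and look.

To row units: -0.06 m / 0.6 = -0.1, 0.025 m / 0.6 = 0.0417.

Emit:
crank_tcp(
  ticks=[
    [[-0.0042,0.0008,0.0667,0,0.034],[0,0,0.0417,0,0.034],[0,0,0.025,0,0.034],[0,0,0.0117,0,0.034],[0,0,0.0033,0,0.034],[0,0,0,0,0.034],[0,0,0,0,0.044],[0,0,0,0,0.056],[0,0,0,0,0.06],[0,0,-0.0667,0,0.06],[0,0,-0.1,0,0.06],[0,0,0,0,0.06]],
  ],
)

```text
time_s: 22.95
tool_pos: [0.6375, -0.2495, 0.1487]
eef_rot: [-0.009, -0.077, 0.997, 0.001]
wrist_force: [-0.4, 0.7, -1.2]
grip_width: 0.0599
grasp_force: 0.0
```

Run:
```python
from h import *
c=camera("wrist"); P=cloud(c); cv2.imwrite("pics/w7.png",c['color'])
m=(P[...,2]>.044)&(P[...,2]<.06)&(abs(P[...,0]-.65)<.04)&(abs(P[...,1]+.246)<.045)
Q=P[m]; print(len(Q),len(Q) and cv2.minAreaRect((Q[:,:2]*1000).astype(np.float32)))
m=(P[...,2]>.02)&(P[...,2]<.032)&(abs(P[...,0]-.565)<.04)&(abs(P[...,1]+.258)<.06)
Q=P[m]; print(len(Q),len(Q) and cv2.minAreaRect((Q[:,:2]*1000).astype(np.float32)))
go(.413,.304,.24)
```

```text
968 ((644.77294921875, -250.37640380859375), (41.97737121582031, 42.081268310546875), 60.989681243896484)
2894 ((566.5045776367188, -260.58001708984375), (32.096580505371094, 80.26412200927734), 8.167985916137695)
t 23.0 pos [ 0.6365 -0.2485  0.1459] yaw_y 1.726 tilt [-0.022  0.003 -1.   ] w 0.06 f [-0.2  0.3 -1.4] j7 2.39
 turn 0.0 now-axes [ 0.1373  0.581  -0.0877] after-turn [ 0.1373  0.581  -0.0877]
```

View pics/w7.png

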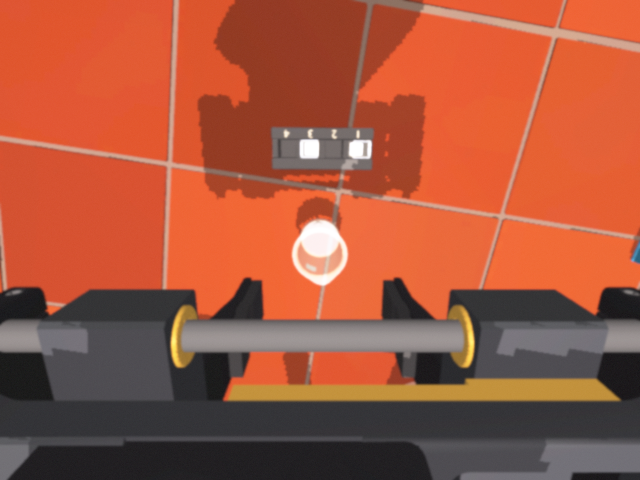

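The wrist view shows the beaker at (320,253), upright and centred behind the rack at (322,147); the numbers give x 79 mm, y −1 mm in the rack frame. Next is the bottle.

To row units: -0.05 m / 0.6 = -0.0833, -0.045 m / 0.6 = -0.075, 0.186 rad / 2 = 0.093.

Emit:
crank_tcp(
  ticks=[
    [[0,0,-0.0833,0.093,0.06],[0,0,-0.075,0.093,0.06],[0,0,0,0.093,0.06],[0,0,0,0.093,0.06],[0,0,0,0.093,0.06],[0,0,0,0.093,0.06],[0,0,0,0.093,0.06],[0,0,0,0.093,0.06]],
  ],
)

```text
time_s: 24.0
tool_pos: [0.6376, -0.2477, 0.237]
eef_rot: [-0.012, 0.621, 0.784, -0.007]
wrist_force: [0.2, -0.3, -0.4]
grip_width: 0.06
grasp_force: 0.0
```

Run:
```python
from h import *
print(np.round(readout.sense()['joints'],2))
go(.413,.304,.22)
```

```text
[-0.44  0.74  1.29  1.36 -0.69  1.57  1.02]
t 24.0 pos [ 0.6376 -0.2477  0.237 ] yaw_y 0.232 tilt [-0.027  0.004 -1.   ] w 0.06 f [ 0.2 -0.3 -0.4] j7 1.02
 turn 0.0 now-axes [ 0.5884 -0.0912  0.0256] after-turn [ 0.5884 -0.0912  0.0256]
```

The manual's scale: shifts go in shares of 600 mm and turns go in shares of 2 rad. Converting my numbers, 0.049 m / 0.6 = 0.0817, -0.0076 m / 0.6 = -0.0127.

Emit:
crank_tcp(
  ticks=[
    [[0.0817,-0.0127,0.0017,0,0.06],[0.0817,-0.0127,0.0017,0,0.06],[0.0817,-0.0127,0.0017,0,0.06],[0.0817,-0.0127,0.0017,0,0.06],[0.0817,-0.0127,0.0017,0,0.06],[0.0817,-0.0127,0.0017,0,0.06],[0.0817,-0.0127,0.0017,0,0.06],[0.0817,-0.0127,0.0017,0,0.06],[0.0817,-0.0127,0.0017,0,0.06],[0.0817,-0.0127,0.0017,0,0.06],[0.0817,-0.0127,0.0017,0,0.06],[0.0817,-0.0127,0.0017,0,0.06]],
  ],
)

```text
time_s: 25.5
tool_pos: [0.4089, 0.3033, 0.2337]
eef_rot: [-0.012, 0.618, 0.786, -0.007]
wrist_force: [0.6, 0.2, 0.9]
grip_width: 0.0599
grasp_force: 0.0
```

Emit:
crank_tcp(
  ticks=[
    [[0,0,0,0,0.06],[0,0,0,0,0.06]],
  ],
)

```text
time_s: 25.75
tool_pos: [0.4102, 0.3011, 0.2337]
eef_rot: [-0.011, 0.618, 0.786, -0.007]
wrist_force: [0.4, 0.3, -0.5]
grip_width: 0.0598
grasp_force: 0.0
```

Run:
```python
from h import *
print(np.round(readout.sense()['joints'],2))
c=camera("wrist"); P=cloud(c); cv2.imwrite("pics/w8.png",c['color'])
m=(P[...,2]>.1)&(P[...,2]<.125)&(abs(P[...,0]-.413)<.04)&(abs(P[...,1]-.304)<.045)
Q=P[m]; print(len(Q),len(Q) and cv2.minAreaRect((Q[:,:2]*1000).astype(np.float32)))
go(.413,.304,.095)
```

```text
[-1.83  0.05  1.19  1.81 -0.07  1.33 -0.39]
1157 ((413.415771484375, 303.3907470703125), (30.871126174926758, 30.553380966186523), 86.35601043701172)
t 25.8 pos [0.4106 0.3006 0.2339] yaw_y 0.237 tilt [-0.026  0.003 -1.   ] w 0.0603 f [-0.4 -0.5 -0.8] j7 -0.39
 turn 0.0 now-axes [0.0015 0.0065 0.1388] after-turn [0.0015 0.0065 0.1388]
```

View pics/w8.png

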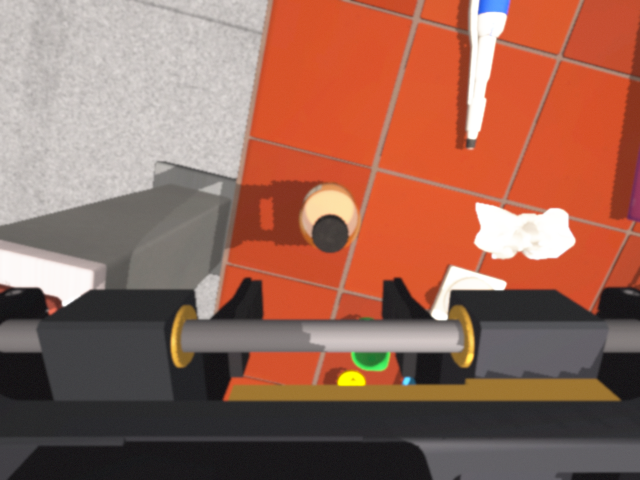

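The wrist view shows the bottle cap at (330,233). I descend and grip the cap.

To row units: 0.05 m / 0.6 = 0.0833, 0.0065 m / 0.6 = 0.0108.

Emit:
crank_tcp(
  ticks=[
    [[0.0017,0.0108,0.0833,0,0.06],[0,0,0.0833,0,0.06],[0,0,0.05,0,0.06],[0,0,0.0158,0,0.06],[0,0,0,0,0.06],[0,0,0,0,0.025],[0,0,0,0,0.025],[0,0,0,0,0.025],[0,0,0,0,0.025],[0,0,0,0,0.025],[0,0,0,0,0.025]],
  ],
  clamp_n=30,
)

```text
time_s: 27.18
tool_pos: [0.4129, 0.3051, 0.095]
eef_rot: [-0.011, 0.618, 0.786, -0.006]
wrist_force: [-0.9, 0.3, 4.5]
grip_width: 0.0316
grasp_force: 26.8
```

Run:
```python
from h import *
go(.582,-.369,.097,.1425)
```

```text
t 27.18 pos [0.4129 0.3051 0.095 ] yaw_y 0.238 tilt [-0.026  0.004 -1.   ] w 0.0316 f [-0.9  0.3  4.5] j7 -0.16
 turn 0.096 now-axes [-0.6949  0.0052 -0.0091] after-turn [-0.6912  0.0716 -0.0091]
```

Emit:
crank_tcp(
  ticks=[
    [[0,0,-0.0333,0,0.025],[0,0,-0.0833,0,0.025],[0,0,-0.0833,0,0.025],[-0.0827,0,0,0,0.025],[-0.0827,0,0,0,0.025],[-0.0827,0,0,0,0.025],[-0.0827,0,0,0,0.025],[-0.0827,0,0,0,0.025],[-0.0827,0,0,0,0.025],[-0.0827,0,0,0,0.025],[-0.0827,0,0,0,0.025]],
  ],
)

```text
time_s: 28.55
tool_pos: [0.4936, -0.0803, 0.2175]
eef_rot: [-0.003, 0.618, 0.786, -0.003]
wrist_force: [0.5, -0.4, -1.7]
grip_width: 0.031
grasp_force: 27.8
```

Emit:
crank_tcp(
  ticks=[
    [[-0.0827,0,0,0,0.025],[-0.0827,0,0,0,0.025],[-0.0827,0,0,0,0.025],[-0.0827,0,0,0,0.025],[-0.0827,0,0,0,0.025],[-0.0827,0,0,0,0.025],[0,0,0,0,0.025],[0,0,0,0,0.025]],
  ],
)

```text
time_s: 29.55
tool_pos: [0.4565, -0.3153, 0.2597]
eef_rot: [0.052, 0.618, 0.785, 0.01]
wrist_force: [0.5, 1.0, -2.2]
grip_width: 0.031
grasp_force: 27.4
```

Run:
```python
from h import *
go(.582,-.369,.097)
c=camera("scene"); cv2.imwrite("pics/s2.png",c['color'])
```

```text
t 29.55 pos [ 0.4565 -0.3153  0.2597] yaw_y 0.239 tilt [ 0.093 -0.049 -0.994] w 0.031 f [ 0.5  1.  -2.2] j7 0.45
 turn 0.0 now-axes [-0.0698  0.0959  0.1762] after-turn [-0.0698  0.0959  0.1762]
```

View pics/s2.png

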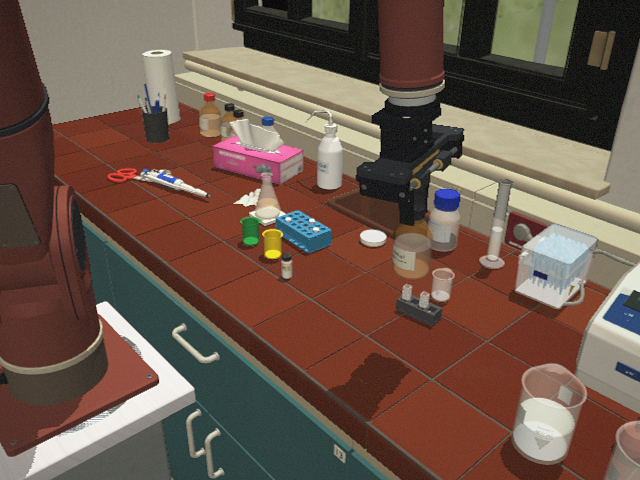

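The bottle is held near (410,250), but the arm ran into a joint limit and tilted. I check the joints.

Run:
```python
from h import *
s=readout.sense();print(np.round(s['joints'],3),s['eef_rot'])
go(.582,-.369,.22,1.5)
go(.582,-.15,.22,.4)
```

```text
[-1.108 -0.381  1.385  1.778  0.406  1.345  0.446] [0.05189479 0.61752894 0.78477415 0.00971926]
t 29.6 pos [ 0.4566 -0.315   0.2596] yaw_y 0.24 tilt [ 0.093 -0.049 -0.994] w 0.0315 f [-1.   0.  -2.3] j7 0.45
 turn -1.26 now-axes [-0.0787  0.1055  0.0537] after-turn [-0.1245 -0.0427  0.0537]
t 29.6 pos [ 0.4566 -0.315   0.2596] yaw_y 0.24 tilt [ 0.093 -0.049 -0.994] w 0.0315 f [-1.   0.  -2.3] j7 0.45
 turn -0.16 now-axes [0.1338 0.1574 0.043 ] after-turn [0.107  0.1767 0.043 ]
```

To row units: 0.026 m / 0.6 = 0.0433, -0.02 m / 0.6 = -0.0333.

Emit:
crank_tcp(
  ticks=[
    [[-0.0333,0.0433,0.0133,0,0.025],[-0.0333,0.0433,0.0133,0,0.025],[-0.0333,0.0433,0.0133,0,0.025],[-0.0333,0.0433,0.0133,0,0.025],[0,0,0,0,0.025],[0,0,0,0,0.025]],
  ],
)

```text
time_s: 30.35
tool_pos: [0.4984, -0.3167, 0.2726]
eef_rot: [0.098, 0.616, 0.782, 0.013]
wrist_force: [0.9, 1.0, -2.9]
grip_width: 0.031
grasp_force: 27.4
```

Run:
```python
from h import *
s=readout.sense();print(np.round(s['joints'],3))
go(.582,-.369,.22)
```

```text
[-1.154 -0.38   1.384  1.761  0.448  1.278  0.396]
t 30.35 pos [ 0.4984 -0.3167  0.2726] yaw_y 0.247 tilt [ 0.169 -0.1   -0.981] w 0.031 f [ 0.9  1.  -2.9] j7 0.4
 turn 0.0 now-axes [-0.0619  0.0602  0.0709] after-turn [-0.0619  0.0602  0.0709]
```

To row units: 0.03 m / 0.6 = 0.05.

```bash
python3 -c "
from h import *
go(.55,-.05,.23)"
```

```text
t 30.35 pos [ 0.4984 -0.3167  0.2726] yaw_y 0.247 tilt [ 0.169 -0.1   -0.981] w 0.031 f [ 0.9  1.  -2.9] j7 0.4
 turn 0.0 now-axes [0.2518 0.1081 0.0238] after-turn [0.2518 0.1081 0.0238]
```

Emit:
crank_tcp(
  ticks=[
    [[0.05,0,0,0,0.025],[0.05,0,0,0,0.025],[0.05,0,0,0,0.025],[0.05,0,0,0,0.025],[0.05,0,0,0,0.025],[0,0,0,0,0.025]],
  ],
)

```text
time_s: 31.1
tool_pos: [0.4645, -0.1703, 0.2515]
eef_rot: [0.097, 0.615, 0.783, 0.012]
wrist_force: [-0.1, -1.1, -1.4]
grip_width: 0.0312
grasp_force: 27.3
```

Run:
```python
from h import *
s=readout.sense();print(np.round(s['joints'],3))
go(.55,-.05,.23)
```

```text
[-0.863 -0.36   0.878  1.975  0.395  1.248  0.147]
t 31.1 pos [ 0.4645 -0.1703  0.2515] yaw_y 0.249 tilt [ 0.168 -0.1   -0.981] w 0.0312 f [-0.1 -1.1 -1.4] j7 0.15
 turn 0.0 now-axes [0.0997 0.1085 0.0233] after-turn [0.0997 0.1085 0.0233]
```

Moving back freed the limits, though a 0.2 rad tool tilt remains. I go outward and then right.

To row units: 0.04 m / 0.6 = 0.0667, 0.03 m / 0.6 = 0.05.

Emit:
crank_tcp(
  ticks=[
    [[0.0333,0.05,0,0,0.025],[0.0167,0.0667,0,0,0.025],[0,0.0667,0.0167,0,0.025],[0,0.05,0.0167,0,0.025],[0,0,0,0,0.025]],
  ],
)

```text
time_s: 31.72
tool_pos: [0.5978, -0.11, 0.2469]
eef_rot: [0.099, 0.614, 0.783, 0.009]
wrist_force: [-0.4, -0.0, -1.5]
grip_width: 0.0313
grasp_force: 27.3
```

Run:
```python
from h import *
s=readout.sense();print(np.round(s['joints'],3))
go(.582,-.369,.22)
```

```text
[-0.993  0.166  1.173  1.748 -0.081  1.145  0.428]
t 31.73 pos [ 0.5978 -0.11    0.2469] yaw_y 0.25 tilt [ 0.167 -0.108 -0.98 ] w 0.0313 f [-0.4 -0.  -1.5] j7 0.43
 turn 0.0 now-axes [-0.2421 -0.0823  0.0516] after-turn [-0.2421 -0.0823  0.0516]
```

To row units: -0.04 m / 0.6 = -0.0667, -0.005 m / 0.6 = -0.0083.

Emit:
crank_tcp(
  ticks=[
    [[-0.0667,-0.0083,0.0033,0,0.025],[-0.0667,-0.0083,0.0033,0,0.025],[-0.0667,-0.0083,0.0033,0,0.025],[-0.0667,-0.0083,0.0033,0,0.025],[0,0,0,0,0.025]],
  ],
)

```text
time_s: 32.35
tool_pos: [0.6116, -0.2771, 0.2608]
eef_rot: [0.099, 0.618, 0.78, 0.012]
wrist_force: [-0.0, -0.2, -2.1]
grip_width: 0.0314
grasp_force: 27.2
```

Run:
```python
from h import *
s=readout.sense();print(np.round(s['joints'],3))
go(.564,-.358,.2)
```

```text
[-0.525  0.35   1.106  1.59  -0.329  1.199  0.844]
t 32.35 pos [ 0.6116 -0.2771  0.2608] yaw_y 0.24 tilt [ 0.169 -0.104 -0.98 ] w 0.0314 f [-0.  -0.2 -2.1] j7 0.84
 turn 0.0 now-axes [-0.0594 -0.0734  0.06  ] after-turn [-0.0594 -0.0734  0.06  ]
```

To row units: -0.03 m / 0.6 = -0.05, -0.02 m / 0.6 = -0.0333.

Emit:
crank_tcp(
  ticks=[
    [[-0.05,-0.025,0.0167,0,0.025],[-0.05,-0.0333,0.0333,0,0.025],[0,-0.0333,0.0333,0,0.025],[0,-0.03,0.0167,0,0.025],[0,0,0,0,0.025],[0,0,0,0,0.025]],
  ],
)

```text
time_s: 33.1
tool_pos: [0.5687, -0.3519, 0.1998]
eef_rot: [0.099, 0.615, 0.782, 0.014]
wrist_force: [0.6, 0.3, -1.8]
grip_width: 0.0311
grasp_force: 27.2
```

Run:
```python
from h import *
s=readout.sense();print(np.round(s['joints'],3))
go(.564,-.358,.105)
c=camera("wrist"); cv2.imwrite("pics/w9.png",c['color'])
```

```text
[-0.354  0.381  1.066  1.683 -0.402  1.091  1.041]
t 33.1 pos [ 0.5687 -0.3519  0.1998] yaw_y 0.248 tilt [ 0.171 -0.1   -0.98 ] w 0.0311 f [ 0.6  0.3 -1.8] j7 1.04
 turn 0.0 now-axes [ 0.0082 -0.0195  0.0927] after-turn [ 0.0082 -0.0195  0.0927]
```

View pics/w9.png

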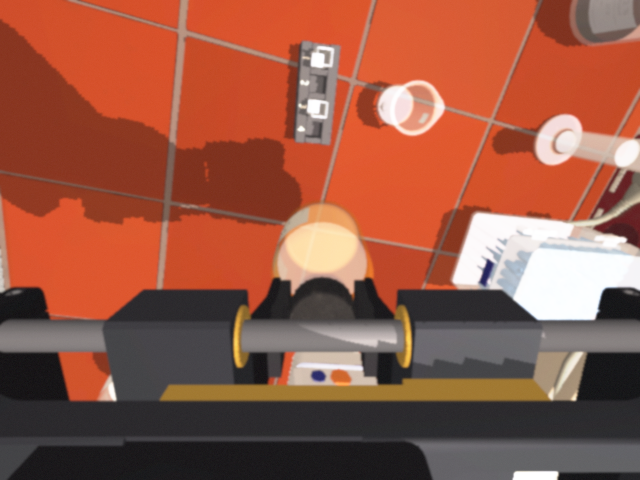

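The bottle hangs at (325,255), beyond the right end of the rack at (318,92), and the path is clear. I lower it to just above contact.

To row units: 0.034 m / 0.6 = 0.0567, 0.022 m / 0.6 = 0.0367.

Emit:
crank_tcp(
  ticks=[
    [[0.005,-0.0117,0.0567,0,0.025],[0.005,-0.0117,0.0567,0,0.025],[0.0033,-0.0083,0.0367,0,0.025],[0,0,0,0,0.025],[0,0,0,0,0.025]],
  ],
)

```text
time_s: 33.78
tool_pos: [0.5639, -0.3588, 0.108]
eef_rot: [0.099, 0.615, 0.782, 0.013]
wrist_force: [0.6, 0.0, -2.1]
grip_width: 0.0312
grasp_force: 27.2
```

Run:
```python
from h import *
go(.564,-.358,.100)
c=camera("wrist"); P=cloud(c)
print(np.round(readout.sense()['joints'],2))
```

```text
t 33.77 pos [ 0.5639 -0.3588  0.108 ] yaw_y 0.248 tilt [ 0.171 -0.101 -0.98 ] w 0.0312 f [ 0.6  0.  -2.1] j7 1.13
 turn 0.0 now-axes [ 0.0019 -0.0009  0.0078] after-turn [ 0.0019 -0.0009  0.0078]
[-0.27  0.47  0.98  1.78 -0.51  0.93  1.13]
```

Next I make small downward steps, watching the wrist force for contact.

To row units: 0.005 m / 0.6 = 0.0083, 0.003 m / 0.6 = 0.005.

Emit:
crank_tcp(
  ticks=[
    [[0.0017,-0.0017,0.0083,0,0.025],[0,0,0.005,0,0.025],[0,0,0,0,0.025]],
  ],
)

```text
time_s: 34.2
tool_pos: [0.5629, -0.3585, 0.0982]
eef_rot: [0.098, 0.615, 0.782, 0.013]
wrist_force: [-0.6, 0.4, -1.5]
grip_width: 0.0309
grasp_force: 27.2
```

Emit:
crank_tcp(
  ticks=[
    [[0,-0.0005,0.0025,0,0.025],[0,0,0,0,0.025]],
  ],
)

```text
time_s: 34.45
tool_pos: [0.5631, -0.3591, 0.0972]
eef_rot: [0.098, 0.615, 0.782, 0.013]
wrist_force: [0.5, 1.0, 0.2]
grip_width: 0.0314
grasp_force: 27.3
```

To row units: 0.0015 m / 0.6 = 0.0025, -0.0003 m / 0.6 = -0.0005.

Emit:
crank_tcp(
  ticks=[
    [[0,-0.0005,0.0025,0,0.025],[0,0,0,0,0.025],[0,0,0,0,0.025]],
  ],
  clamp_n=8,
)

```text
time_s: 34.83
tool_pos: [0.5641, -0.3599, 0.0969]
eef_rot: [0.099, 0.615, 0.782, 0.013]
wrist_force: [-0.6, 0.9, 7.5]
grip_width: 0.0326
grasp_force: 8.8
```

Emit:
crank_tcp(
  ticks=[
    [[0,0,0,0,0.03],[0,0,0,0,0.03],[0,0,0,0,0.03]],
  ],
  clamp_n=3,
)

```text
time_s: 35.2
tool_pos: [0.5641, -0.3598, 0.0968]
eef_rot: [0.099, 0.615, 0.782, 0.013]
wrist_force: [-0.2, 0.9, 6.8]
grip_width: 0.0333
grasp_force: 4.1
```

Emit:
crank_tcp(
  ticks=[
    [[0,0,0,0,0.034],[0,0,0,0,0.038],[0,0,0,0,0.042],[0,0,0,0,0.05],[0,0,0,0,0.06],[0,0,0,0,0.087],[0,0,0,0,0.087]],
  ],
)

```text
time_s: 36.08
tool_pos: [0.5627, -0.3591, 0.0952]
eef_rot: [0.098, 0.615, 0.782, 0.013]
wrist_force: [-0.7, -0.7, 0.0]
grip_width: 0.0717
grasp_force: 0.0
```

Run:
```python
from h import *
c=camera("scene"); cv2.imwrite("pics/s3.png",c['color'][120:440,250:570])
```

```text
(no output)
```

View pics/s3.png

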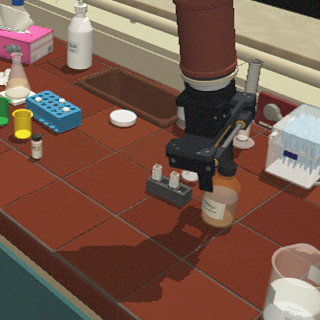

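The bottle stands upright at (220,205) in the crop. I centre the fingers on it and rise straight up.

Run:
```python
from h import *
go(.575,-.359,.0955); go(.575,-.359,.195)
```

```text
t 36.12 pos [ 0.5628 -0.3591  0.0953] yaw_y 0.247 tilt [ 0.169 -0.1   -0.981] w 0.0762 f [-0.2  0.3  0.5] j7 1.14
 turn 0.0 now-axes [-0.0027  0.0118  0.0018] after-turn [-0.0027  0.0118  0.0018]
t 36.12 pos [ 0.5628 -0.3591  0.0953] yaw_y 0.247 tilt [ 0.169 -0.1   -0.981] w 0.0762 f [-0.2  0.3  0.5] j7 1.14
 turn 0.0 now-axes [-0.0163  0.0258 -0.0957] after-turn [-0.0163  0.0258 -0.0957]
```

To row units: -0.039 m / 0.6 = -0.065, -0.03 m / 0.6 = -0.05.

Emit:
crank_tcp(
  ticks=[
    [[0,0,0,0,0.087],[-0.0045,0.0197,0.003,0,0.087],[0,0,0,0,0.087],[-0.0045,0.0047,-0.0325,0,0.087],[-0.009,0.0093,-0.065,0,0.087],[-0.009,0.0093,-0.065,0,0.087],[0,0,-0.05,0,0.087]],
  ],
)

```text
time_s: 37.0
tool_pos: [0.5701, -0.3568, 0.2278]
eef_rot: [0.099, 0.616, 0.782, 0.013]
wrist_force: [0.3, -0.1, 0.2]
grip_width: 0.0869
grasp_force: 0.0
```

Emit:
crank_tcp(
  ticks=[
    [[0.0833,0,0,0,0.087],[0.0833,0,0,0,0.087],[0.0833,0,0,0,0.087],[0.0833,0,0,0,0.087],[0.0833,0,0,0,0.087],[0,0,0,0,0.087]],
  ],
)

```text
time_s: 37.75
tool_pos: [0.5151, -0.1156, 0.1919]
eef_rot: [0.097, 0.613, 0.784, 0.015]
wrist_force: [-0.3, 0.3, -0.1]
grip_width: 0.0874
grasp_force: 0.0
```

Run:
```python
from h import *
print(np.round(readout.sense()['joints'],2))
c=camera("top"); P=cloud(c); cv2.imwrite("pics/t3.png",c['color'])
def q(n,x,y,r,lo,hi):
    m=(P[...,2]>lo)&(P[...,2]<hi)&(abs(P[...,0]-x)<r)&(abs(P[...,1]-y)<r); Q=P[m]
    print(n,len(Q),len(Q) and np.round(cv2.minAreaRect((Q[:,:2]*1000).astype(np.float32))[0],1),len(Q) and Q[:,2].max().round(3))
q('cap',.582,-.37,.05,.105,.125);q('body',.582,-.37,.05,.03,.075);q('beaker',.644,-.25,.035,.044,.06);q('dish',.705,-.006,.05,.01,.02);q('vial',.4635,.003,.03,.03,.06);q('flask',.597,.24,.04,.1,.12);q('cuv',.566,-.26,.055,.018,.032)
a=.1425; d=np.array([.582,-.37])-[.5665,-.2597]
```

```text
[-1.06 -0.18  1.07  2.    0.29  1.07  0.14]
cap 215 [ 579.8 -364.3] 0.121
body 346 [ 575.9 -357.6] 0.075
beaker 0 0 0
dish 583 [715.3  -3.5] 0.02
vial 94 [463.5   3.2] 0.053
flask 91 [596.7 241.3] 0.116
cuv 0 0 0
```

View pics/t3.png

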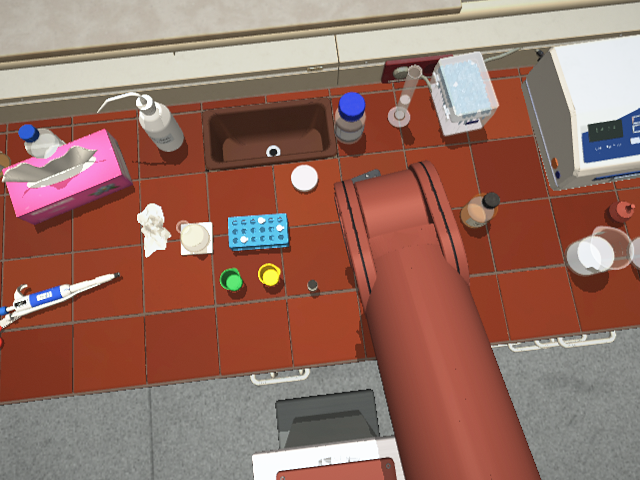

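The top view shows the bottle upright at (480,210), the flask on the tile at (196,238), and the dish and vial untouched. I move the arm aside for a clean check of the bottle and beaker.

To row units: 0.05 m / 0.6 = 0.0833, 0.04 m / 0.6 = 0.0667.

Emit:
crank_tcp(
  ticks=[
    [[0.0833,0.0167,-0.0167,0,0.087],[0.0833,0.0167,-0.0167,0,0.087],[0.0833,0,0,0,0.087],[0.0833,0,0,0,0.087],[0.0667,0,0,0,0.087],[0,0,0,0,0.087],[0,0,0,0,0.087]],
  ],
)

```text
time_s: 38.67
tool_pos: [0.4788, 0.1165, 0.1815]
eef_rot: [0.098, 0.617, 0.781, 0.013]
wrist_force: [-0.0, -0.4, 0.1]
grip_width: 0.0869
grasp_force: 0.0
```

Run:
```python
from h import *
for n in("top","scene"):
    c=camera(n); P=cloud(c)
    def q(n,x,y,r,lo,hi):
        m=(P[...,2]>lo)&(P[...,2]<hi)&(abs(P[...,0]-x)<r)&(abs(P[...,1]-y)<r); Q=P[m]
        if len(Q)<5: print(n,len(Q)); return
        r=cv2.minAreaRect((Q[:,:2]*1000).astype(np.float32)); print(n,len(Q),np.round(r[0],1),np.round(r[1],1),round(r[2],1),Q[:,2].max().round(3))
    q('cap',.582,-.37,.05,.105,.125);q('body',.582,-.37,.05,.03,.075);q('low',.582,-.37,.05,.008,.03);q('beaker',.644,-.25,.035,.044,.06);q('dish',.705,-.006,.04,.01,.02);q('vial',.4635,.003,.03,.03,.06);q('flask',.597,.24,.04,.1,.12);q('cuv',.566,-.26,.055,.018,.032);q('tile',.597,.24,.045,.006,.015)
```

```text
cap 217 [ 580.1 -364.7] [29.4 29.6] 78.0 0.12
body 352 [ 575.7 -357.9] [59.7 50.7] 30.7 0.075
low 117 [ 568.3 -347.7] [58.5 25.4] 34.3 0.03
beaker 129 [ 646.5 -248.5] [40.5 43.9] 80.1 0.057
dish 561 [705.9  -6.7] [57.5 59.7] 83.3 0.02
vial 93 [463.5   3.3] [20.5 19. ] 83.4 0.054
flask 39 [602.3 237.5] [22.4 13.2] 49.8 0.114
cuv 410 [ 566.4 -259.2] [32.7 81. ] 8.1 0.032
tile 0
cap 245 [ 576.3 -368.2] [32.  31.1] 33.5 0.119
body 836 [ 564.2 -374.3] [37.1 60.4] 36.3 0.075
low 358 [ 561.5 -373.7] [33.3 59.8] 31.7 0.03
beaker 202 [ 642.2 -251.5] [43.  42.7] 67.2 0.056
dish 303 [700.8 -10. ] [65.  58.7] 43.2 0.018
vial 128 [460.7  -0.6] [21.3 21.2] 33.1 0.054
flask 73 [594.6 238.4] [28.9 23.5] 51.7 0.114
cuv 503 [ 583.1 -258.9] [75.5 80.7] 9.8 0.032
tile 141 [592.7 237.3] [72.  70.4] 89.7 0.015
```

```bash
python3 -c "
from cell import workorder
print(workorder.hand_in())"
```

```text
the job is handed in; nothing more can be done
None
```

The job is handed in with all four items placed: last measurements put every gap, alignment and upright within tolerance, the tightest being the bottle about 5 mm closer to its rack than 40 mm. The dish and vial were not moved, and the arm ended clear at about 39 s; the hand-in call gave no pass or fail.

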